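Measuring stick out of the half-covered box

ROBOT

A 6-joint arm with a two-finger parallel gripper is mounted at the origin on the work surface. World frame = base frame: x ahead of the robot, y to its left, z up, the work surface at z = 0. Lengths are in mm, angles in rad, forces in N, time in s.
With the tool pointing down it reaches from about 350 to 975 mm from the base axis. Payload 7.1 kg.
Tool frame: the origin (TCP) lies midway between the tips of the shut fingers; the grasp point (between the pads) lies 19 mm behind it (ctrl.grip_depth is the distance from the TCP to the grasp point, in mm); z points along the fingers, y is the line along which they close (so a half turn about z gives the same grasp; the last joint's range is limited). The gripper opens to 88 mm and grips with 3 to 60 N. Pads are 20 mm wide; open, the fingers measure 115 mm over their backs; the gripper's body (75 mm by 178 mm) begins 61 mm behind the grasp point.
Start: joints at [-1.341, 0.423, 1.63, -0, 1.089, -0.019], TCP at [153.92, -605.734, 222.675] pointing down, gripper open.
Joint ranges: [-3, 3], [-0.9, 2.11], [0.09, 2.58], [-1.31, 4.45], [0.11, 2.69], [-2.54, 2.54]. Speed limits (rad/s): [2.39, 2.39, 3.01, 3.14, 3.14, 3.14].

INTERFACE

Orientations are given as a rotation vector (axis times angle).
In Python, from workcell import get_obs, vision, ctrl gives the robot as it stands.
- The arm moves only by the tool step_arm, never from a script. Its argument "plan" is a list of rows, each a list of 7 numbers: the opening, from -1 (shut) to 1 (fully open), then the shift along the tool's x, y, z as a fraction of full scale, then the turn, a rotation vector about the tool's x, y, z as a fraction of full scale. In form: [[fingers, dx, dy, dz, wx, wy, wz], ...]. A call has 1 to 20 rows; each row shifts and turns the commanded pose from where the row before left it, along the tool's axes as they then stand; what a row does not reach is not made up. Full scale, the value 1, is 50 mm for a shift and 0.12 rad for a turn. A row lasts 1/8 s, in which the tool goes at most 62.5 mm and 10.7 degrees, less where a joint would pass 70% of its speed; a pose out of reach is approached as far as the arm can. A call with a number of a shift or a turn outside -1 to 1 is refused whole. A call with a gripper value outside its range is refused whole. The fingers move at their own pace and stop on an object; the grip force is fixed at half the most. Time passes only in rows, so rows that do not move let the fingers close. It gives the time, the measured TCP pose, the force, the opening and the grip force at its end, in the units of the state.
- get_obs(): the state, without advancing time (a new reading comes with each control period).
- vision.get_image(name): name is "scene" or "top" or "wrist"; returns a dict with "pixels" (400x640x3 uint8, red, green, blue), "depth" (400x640 float32, mm along the optical axis (not along the pixel's ray), 0 where there is no reading), "fx", "fy", "cx", "cy" (pixels), "T" (4x4, takes a point from camera to world coordinates); the wrist camera has in their place "T_tool_cam" (4x4, takes a point from camera to tool coordinates, whose origin is the TCP and whose axes are the flange's). Camera axes: x right, y down, z forward; pixel columns grow to the right and rows downward; lengths in mm; the calibration is good to about 2 mm. The wrist camera is an equidistant fisheye: a pixel r from the principal point sees the ray r / f radians off the axis. A picture is of the moment at which its call begins: read the wrist's pose just before it.
- ctrl.close_job(): hands the job in; it is judged then, once.
The state is a dict: "t": time; "qpos": joint angles; "qvel": joint speeds; "joint_torque": joint torques, N m; "ee_pos": TCP position; "orientation": TCP orientation; "ft_force": force on the tool from outside, world axes, zero at the start; "moment": the same for the moment, N m; "width": finger opening in mm; "grasp_force": force on a finger pad.
Only numpy, scipy, OpenCV 4.12 (cv2) and the standard library are available. Lean on these libraries where they do the work, as an engineer would, in place of code of your own. Each camera call takes 0.05 s, during which the arm holds its last target. There are 200 camera calls.

TASK

Slide the box's lid fully home to uncover the opening, then turn the swivel catch all the way across the lid to lock it there. Then take the measuring stick, which is longer than the opening, out through it at a slant and finish while holding it still in the gripper, the whole stick at least 5 cm above the lid and the lid still open and locked. Leave everything else on the table where it is.

Things in the scene. Friction and masses are not known exactly. Their poses are not given: they have to be found in the camera images.
- stick_box: The stick box: wooden box screwed to the table, 150 (x) x 400 (y) x 62 mm high. Origin: centre of its underside; its +y runs along its length (to the robot's left, up to 0.25 rad off), its +x away from the robot. Inside 126 (x) x 370 (y), floor top at z = 6 (long walls 12 mm thick, end walls 15). The lid slides on its +y end; the catch pivots on its far wall.
- opening (a point): Centre of the opening in the box's top, at box (0, 0, 62). 126 (x) x 160 (y) mm, between two fixed covers 6 mm thick (underside box z = 56, top z = 62) that close the top from box y = -200 to -80 and from +80 to +200. Inside the box there is free room under both covers.
- lid (a joint): Lid travel in m along the box's +y, 0 to 0.100. A plate 104 (x) x 120 (y) x 8 mm, top at box z = 71. At 0.100 it is fully home: wholly over the +y cover (box y = 80 to 200), the opening free; at 0 its near edge is at box y = -20. Starts at 0 to 0.05. About 2 N of friction, stays where it is left.
- lid_post (a point): Top of the lid's upright round grip post, 16 mm in diameter, standing 28 mm above the lid (box z = 71 to 99). At box x = +26, y = 40 mm + lid travel (140 when home).
- catch (a joint): Angle in rad of the swivel catch: 0 = the arm lies along the far wall pointing to the box's -y; grows as it turns clockwise seen from above, to the stop at 1.57 = the arm points to the box's -x, across the lid just behind the post of a lid that is home. Starts at -0.3 to 0.1; can turn from -0.4 to 1.57. About 0.05 N m of friction, stays where it is left.
- catch_peg (a point): Top of the catch's upright round finger peg, 12 mm in diameter, standing 25 mm above the flat steel arm (12 mm wide, box z = 74 to 82; peg to z = 107). 85 mm from the pivot at box (69, 125): at box (69, 40) for 0 rad, at (-16, 125) for 1.57 rad.
- stick: The measuring stick: straight hardwood bar 24 (x) x 240 (y) x 22 mm (z) with dark division marks, 0.05 to 0.12 kg. Origin: centre of its underside, y along its length, its +y to the box's +y at the start. Lies flat on the box floor, both ends under the covers: its middle within 25 mm of the opening's middle along the box, within 8 mm across, turned under 0.05 rad.
- stick_left (a point): Centre of the stick's +y end face (120 mm from the middle, 11 mm above its underside).
- stick_right (a point): Centre of the stick's -y end face.
- button_tin: Bystander: round metal tin 44 mm across, 18 mm high, standing on the box's -y cover, at box y about -162. Origin: centre of underside.
- thread_cone: Bystander: cone of white thread, 60 mm across, 110 mm high, upright. Origin: centre of underside.
- thread_reel: Bystander: small wooden reel, 40 mm across, 50 mm high, upright. Origin: centre of underside.
- scissors: Bystander: scissors lying flat, 175 mm long, 11 mm high. Origin: at the handle end of the blades, which run to its +x.
- trim_tub: Bystander: open white plastic tub 100 x 160 x 85 mm high with buttons. Origin: centre of underside.
- glue_gun: Bystander: grey glue gun lying on its side, 235 mm long, 45 mm high. Origin: under the middle of its barrel.
- wood_disc: Bystander: flat wooden disc 100 mm across, 12 mm high. Origin: centre of underside.
There are look-alikes about, which are no part of the job. Of the things like the stick, leave any that is pink or purple; of the rest the larger one is meant.

How it is judged:
By the outcome, as a careful person would: the job done as asked, in the order asked, and still so for the second after the job is handed in, while the arm keeps its last pose, push and grip.
It also fails if it takes over 64 s, if anything falls off the work surface, if the arm or the gripper's body presses on something with over 40 N, if the wrist force passes 120 N, or if a joint passes its speed limit or range.

## Working session

There is one attempt and no reset: what is moved stays moved. The work goes in short steps, Python scripts to look and compute and a tool call to move; the robot and the scene stay as the last step left them, time stands still between calls to the robot, and variables do not carry over. Pictures are saved under pics/ and viewed, at most 10 in all, crops included, and the job is handed in when it is done.

Besides the shell and the picture viewer there is one more tool, called after ">>>" in YAML: its name, and indented under it one key for each argument. step_arm: Moves the arm, as the interface text tells. Its arguments: {"type":"object","properties":{"plan":{"type":"array","items":{"type":"array","items":{"type":"number","minimum":-1,"maximum":1}}}},"required":["plan"]}

```bash
ls; mkdir -p pics; python3 - <<'E'
from workcell import get_obs, vision, ctrl
import cv2, numpy as np
print(get_obs())
for n in ("scene","top"):
    im=vision.get_image(n); cv2.imwrite(f"pics/{n}0.png",im["pixels"][:,:,::-1]); np.savez(f"pics/{n}0.npz",**im)
    print(n,im["fx"],im["fy"],im["cx"],im["cy"],np.round(im["T"],3).tolist())
E
```

```text
pics
{'t': 0.0, 'qpos': array([-1.34101275e+00,  4.23833401e-01,  1.63067328e+00, -1.03306815e-05,
        1.08858706e+00, -1.89885972e-02]), 'qvel': array([-0.00134772,  0.00029475,  0.00035073,  0.00044703, -0.00012199,
        0.00053215]), 'joint_torque': array([ 1.70517782e-03, -5.44614959e+01, -2.73668164e+01,  6.44558505e-02,
        2.27422547e-02, -1.16561046e-04]), 'ee_pos': array([ 153.78878314, -605.22161322,  221.91290552]), 'orientation': array([-3.11583956e+00, -3.89585934e-01,  2.62224139e-04]), 'ft_force': array([-0.36124815, -0.14241304, -0.51296757]), 'moment': array([0.00813584, 0.03236469, 0.01282688]), 'grasp_force': 0.0, 'width': 87.94526064452579}
scene 409.80638447520636 409.80638447520636 318.17412878715146 190.19111779324942 [[0.259, 0.775, -0.576, 1266.59], [0.966, -0.206, 0.158, -167.251], [0.004, -0.597, -0.802, 1093.531], [0.0, 0.0, 0.0, 1.0]]
top 392.4686272105645 392.4686272105645 320.159216957597 201.57877007398125 [[-0.028, -0.997, 0.077, 430.388], [-0.999, 0.027, -0.023, 46.101], [0.021, -0.078, -0.997, 1299.941], [0.0, 0.0, 0.0, 1.0]]
```

View pics/top0.png

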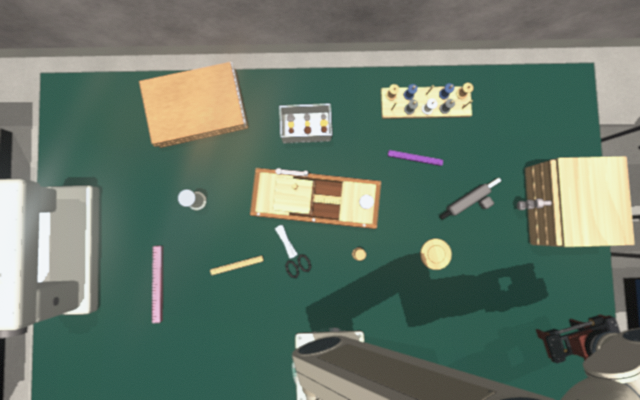

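View pics/scene0.png

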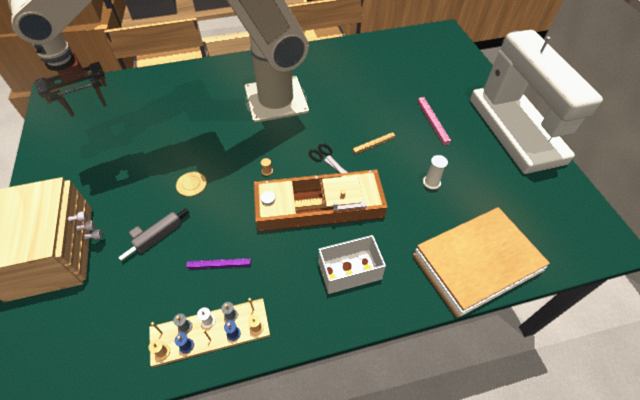

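Top view: box at about (252–380, 170–228), lid on the left half with its post near (296,187), catch arm near (292,173) and the stick visible at (327,198). The scene view agrees. Next I'll fit the box from depth and zoom in.

```bash
cat > h.py <<'E'
import numpy as np, cv2
from workcell import get_obs, vision, ctrl
from scipy.spatial.transform import Rotation as R
def cloud(im):
    v,u=np.mgrid[0:400,0:640]; d=im["depth"]
    P=np.stack([(u-im["cx"])/im["fx"]*d,(v-im["cy"])/im["fy"]*d,d],-1)
    T=im["T"]; return P@T[:3,:3].T+T[:3,3]
def atz(im,u,v,z):
    T=im["T"]; r=T[:3,:3]@np.array([(u-im["cx"])/im["fx"],(v-im["cy"])/im["fy"],1.]); return T[:3,3]+r*(z-T[2,3])/r[2]
def proj(im,p):
    T=im["T"]; q=T[:3,:3].T@(np.array(p,float)-T[:3,3]); return im["cx"]+im["fx"]*q[0]/q[2], im["cy"]+im["fy"]*q[1]/q[2]
E
python3 - <<'E'
from h import *
top=dict(np.load("pics/top0.npz")); sc=dict(np.load("pics/scene0.npz"))
for n,im,(a,b,c,d) in (("top",top,(240,390,160,235)),("scene",sc,(245,395,165,235))):
    W=cloud(im)[b*0+c:d,a:b]; m=(W[...,2]>45)&(W[...,2]<80)
    n_,lab,st,_=cv2.connectedComponentsWithStats(m.astype(np.uint8)); k=1+np.argmax(st[1:,4]); p=W[lab==k]
    r=cv2.minAreaRect(p[:,:2].astype(np.float32)); print(n,r, np.median(p[:,2]))
    cov=p[(p[:,2]>50)]; print(np.percentile(cov[:,2],[5,25,50,75,95]))
a=cv2.resize(top["pixels"][160:235,240:390],None,fx=5,fy=5,interpolation=cv2.INTER_CUBIC)
b=cv2.resize(sc["pixels"][168:233,250:390],(750,348)[:2],interpolation=cv2.INTER_CUBIC)[:225*2]
cv2.imwrite("pics/c0.png",np.vstack([a,b])[:,:,::-1][:,:,:])
print(a.shape,b.shape)
E
```

```text
top ((539.5718994140625, 30.391021728515625), (400.9710388183594, 150.25173950195312), 82.37818908691406) 62.39181799205039
[57.16648054 60.04530067 62.43813775 67.7047413  73.49088849]
scene ((542.8535766601562, 34.05830383300781), (400.2547607421875, 155.91944885253906), 82.49051666259766) 63.24123470130712
[56.75288604 61.28957381 63.38016428 69.03525584 74.34400544]
(375, 750, 3) (348, 750, 3)
```

```bash
python3 -c "
import cv2;a=cv2.imread('pics/c0.png');cv2.imwrite('pics/c1.png',cv2.resize(a,None,fx=.82,fy=.82,interpolation=cv2.INTER_AREA))"
```

```text
(no output)
```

View pics/c1.png

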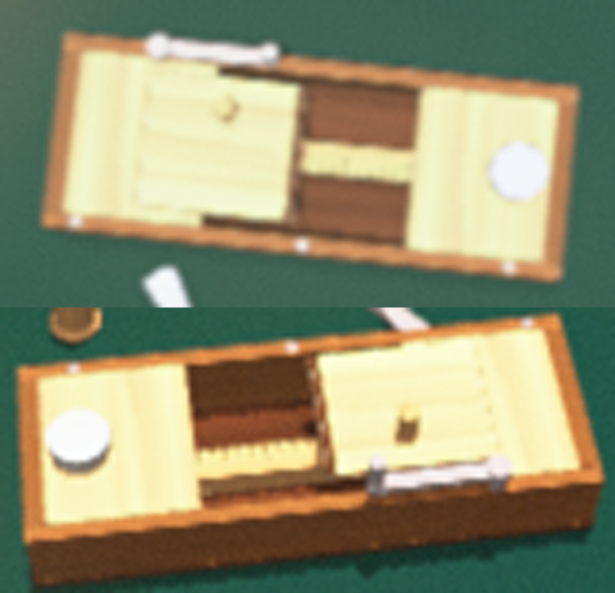

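The crop shows the post top at top (294.9,185.1) / scene (342.9,191.3), the peg top at top (305.9,171.7) / scene (336.0,203.4), and the stick in the opening. The lid's near edge sits a little past the middle. I'll triangulate these.

```bash
cat >> h.py <<'E'
C=np.array([540.3,31.3]); YAW=np.deg2rad(82.42-90)
Rb=np.array([[np.cos(YAW),-np.sin(YAW)],[np.sin(YAW),np.cos(YAW)]])
def tobox(p): return np.r_[Rb.T@(np.array(p[:2])-C),p[2:]]
def toworld(p): return np.r_[Rb@np.array(p[:2])+C,p[2:]]
def tri(ims,px):
    A=np.zeros((3,3));b=np.zeros(3)
    for im,(u,v) in zip(ims,px):
        T=im["T"]; r=T[:3,:3]@np.array([(u-im["cx"])/im["fx"],(v-im["cy"])/im["fy"],1.]); r/=np.linalg.norm(r)
        M=np.eye(3)-np.outer(r,r); A+=M; b+=M@T[:3,3]
    return np.linalg.solve(A,b)
E
python3 - <<'E'
from h import *
top=dict(np.load("pics/top0.npz")); sc=dict(np.load("pics/scene0.npz"))
for n,a,b in (("post",(294.9,185.1),(342.9,191.3)),("peg",(305.9,171.7),(336.0,203.4)),("pivot",(279,170.5),(363.8,203.8))):
    p=tri((top,sc),(a,b)); print(n,p.round(1),tobox(p).round(1), [np.round(np.subtract(proj(i,p),q),1) for i,q in ((top,a),(sc,b))])
for n,im in (("top",top),("scene",sc)):
    W=cloud(im); B=np.concatenate([(W[...,:2]-C)@Rb,W[...,2:]],-1).reshape(-1,3)
    inb=(abs(B[:,0])<85)&(abs(B[:,1])<210)
    s=B[inb&(B[:,2]>84)&(B[:,2]<115)]; print(n,"high",s.round(0).tolist()[:30])
    f=inb&(B[:,2]<40)&(B[:,2]>15)&(abs(B[:,0])<40)&(abs(B[:,1])<78); print("stick",np.percentile(B[f],[2,25,50,75,98],axis=0).round(1).tolist())
    l=inb&(B[:,2]>67)&(B[:,2]<75)&(abs(B[:,0])<45)&(B[:,1]>-70); print("lid",np.percentile(B[l],[1,50,99],axis=0).round(1).tolist())
    t=inb&(B[:,2]>74)&(B[:,1]<-120); print("tin",B[t].mean(0))
# other objects' points outside box, table-clearance
W=cloud(top); 
E
```

```text
post [576.7  96.6 101.1] [ 27.5  69.5 101.1] [array([-0.7, -0.2]), array([-0.7,  0. ])]
peg [616.8  62.3 105.7] [ 71.7  40.8 105.7] [array([-0.8, -0.2]), array([-0.9,  0. ])]
pivot [626.1 146.7  85.2] [ 69.8 125.7  85.2] [array([-1. , -0.3]), array([-1.1,  0. ])]
top high [[74.0, 126.0, 84.0], [71.0, 120.0, 85.0], [67.0, 132.0, 85.0], [68.0, 122.0, 86.0], [69.0, 116.0, 84.0], [69.0, 113.0, 84.0], [69.0, 110.0, 87.0], [70.0, 101.0, 85.0], [73.0, 73.0, 84.0], [73.0, 44.0, 107.0], [73.0, 41.0, 106.0], [73.0, 38.0, 108.0], [64.0, 131.0, 85.0], [64.0, 128.0, 86.0], [65.0, 116.0, 85.0], [72.0, 51.0, 84.0], [70.0, 44.0, 102.0], [70.0, 41.0, 104.0], [70.0, 38.0, 107.0], [71.0, 35.0, 104.0], [61.0, 125.0, 85.0], [62.0, 118.0, 86.0], [65.0, 91.0, 85.0], [65.0, 88.0, 86.0], [66.0, 43.0, 110.0], [67.0, 40.0, 105.0], [67.0, 37.0, 107.0], [68.0, 34.0, 106.0], [63.0, 75.0, 87.0], [66.0, 44.0, 90.0]]
stick [[-10.0, -76.1, 20.7], [-4.7, -55.9, 25.2], [1.4, -34.1, 27.2], [7.6, -13.3, 28.8], [13.9, 7.4, 32.0]]
lid [[-43.8, 9.8, 67.1], [-0.9, 69.8, 70.3], [43.9, 128.0, 74.9]]
tin [   2.62292007 -159.060
[... 170 characters left out ...]
99.0], [27.0, 78.0, 101.0], [29.0, 66.0, 100.0], [28.0, 69.0, 99.0], [27.0, 72.0, 97.0], [30.0, 75.0, 100.0], [31.0, 77.0, 102.0], [-9.0, -168.0, 84.0], [31.0, 66.0, 97.0], [33.0, 68.0, 100.0], [35.0, 71.0, 103.0], [32.0, 74.0, 98.0], [31.0, 78.0, 97.0], [32.0, 65.0, 95.0], [35.0, 68.0, 99.0], [35.0, 71.0, 97.0], [35.0, 74.0, 97.0], [32.0, 78.0, 92.0], [-1.0, -169.0, 85.0], [33.0, 65.0, 91.0], [35.0, 68.0, 92.0], [34.0, 71.0, 91.0], [34.0, 75.0, 90.0], [31.0, 78.0, 86.0]]
stick [[-8.0, -74.3, 17.0], [-0.1, -53.1, 25.5], [8.0, -29.7, 27.6], [14.7, -7.5, 29.6], [17.5, 14.0, 32.3]]
lid [[-43.7, 13.1, 67.4], [-0.4, 70.0, 71.5], [44.1, 149.1, 74.9]]
tin [   6.71010668 -155.83134655   80.16724108]
```

```bash
cat >> h.py <<'E'
def goal(pbox, yawc=0.0, tilt=0.0, rv=None):
    """needed tool-frame shift (in units of 50mm) and turn (units .12 rad) to bring TCP to box point; tool y along box x; tilt raises -y"""
    o=get_obs(); Rt=R.from_rotvec(o["orientation"])
    zb=np.array([0,0,-1.]); bx=np.r_[Rb[:,0],0]
    s=np.sign(Rt.as_matrix()[:,1]@bx) or 1
    y=s*bx; x=np.cross(y,zb); Rg=R.from_matrix(np.c_[x,y,zb])
    if tilt: Rg=R.from_rotvec(-tilt*bx)*Rg
    d=toworld(np.array(pbox,float))-o["ee_pos"]
    dr=(Rt.inv()*Rg).as_rotvec()
    print("t",round(o["t"],2),"tcp_box",tobox(o["ee_pos"]).round(1),"w",round(o["width"],1),"F",o["ft_force"].round(1),"g",round(o["grasp_force"],1))
    print(" shift now-axes/50",(Rt.inv().apply(d)/50).round(3),"goal-axes/50",(Rg.inv().apply(d)/50).round(3),"turn/.12",(dr/.12).round(3), "q",o["qpos"].round(2))
E
python3 - <<'E'
from h import *
o=get_obs(); print(R.from_rotvec(o["orientation"]).as_matrix().round(2))
goal((27,69.5,150))
print(np.round(vision.get_image("wrist")["T_tool_cam"],3).tolist())
E
```

```text
[[ 0.97  0.25 -0.  ]
 [ 0.25 -0.97  0.  ]
 [ 0.   -0.   -1.  ]]
t 0.1 tcp_box [-299.1 -682.   222. ] w 87.6 F [ 0.4 -0.4 -0.4] g 0.0
 shift now-axes/50 [ 11.645 -11.524   1.456] goal-axes/50 [15.03   6.523  1.44 ] turn/.12 [-1.000e-02 -7.000e-03 -9.914e+00] q [-1.34  0.42  1.63  0.    1.09 -0.02]
[[0.0, -0.96, -0.279, 75.785], [1.0, 0.0, 0.001, -0.949], [-0.001, -0.279, 0.96, -162.266], [0.0, 0.0, 0.0, 1.0]]
```

>>> step_arm:
  plan:
    - [-0.1, 0, 0, 0, 0, 0, -1]
    - [-0.1, 0, 0, 0, 0, 0, -1]
    - [-0.1, 0, 0, 0, 0, 0, -1]
    - [-0.1, 0, 0, 0, 0, 0, -1]
    - [-0.1, 0, 0, 0, 0, 0, -1]
    - [-0.1, 0, 0, 0, 0, 0, -1]
    - [-0.1, 0, 0, 0, 0, 0, -1]
    - [-0.1, 0, 0, 0, 0, 0, -1]
    - [-0.1, 0, 0, 0, 0, 0, -1]
    - [-0.1, 0, 0, 0, 0, 0, -0.91]
    - [-0.1, 0, 0, 0, 0, 0, 0]

```text
t: 1.52
ee_pos: [153.9, -605.5, 222.4]
orientation: [-2.365, -2.068, -0.0]
ft_force: [0.2, -0.9, -0.1]
width: 39.5
grasp_force: 0.0
```

>>> step_arm:
  plan:
    - [-0.1, 0.4, 0.17, 0, 0, 0, 0]
    - [-0.1, 0.8, 0.35, 0, 0, 0, 0]
    - [-0.1, 0.8, 0.35, 0, 0, 0, 0]
    - [-0.1, 0.8, 0.35, 0, 0, 0, 0]
    - [-0.1, 0.8, 0.35, 0, 0, 0, 0]
    - [-0.1, 0.8, 0.35, 0, 0, 0, 0]
    - [-0.1, 0.8, 0.35, 0, 0, 0, 0]
    - [-0.1, 0.8, 0.35, 0, 0, 0, 0]
    - [-0.1, 0.8, 0.35, 0, 0, 0, 0]
    - [-0.1, 0.8, 0.35, 0, 0, 0, 0]
    - [-0.1, 0.8, 0.35, 0, 0, 0, 0]
    - [-0.1, 0.8, 0.35, 0, 0, 0, 0]
    - [-0.1, 0.8, 0.35, 0, 0, 0, 0]
    - [-0.1, 0.8, 0.35, 0, 0, 0, 0]
    - [-0.1, 0.8, 0.35, 0, 0, 0, 0]
    - [-0.1, 0.8, 0.35, 0, 0, 0, 0]
    - [-0.1, 0.8, 0.35, 0, 0, 0, 0]
    - [-0.1, 0.8, 0.35, 0, 0, 0, 0]
    - [-0.1, 0.8, 0.35, 0, 0, 0, 0]
    - [-0.1, 0, 0, 0, 0, 0, 0]

```text
t: 4.03
ee_pos: [572.6, 87.8, 222.5]
orientation: [-2.362, -2.071, -0.001]
ft_force: [-0.3, -0.7, 0.7]
width: 39.3
grasp_force: 0.0
```

```bash
cat >> h.py <<'E'
def wrist(name,crop=None):
    o=get_obs(); im=vision.get_image("wrist"); 
    Tw=np.eye(4); Tw[:3,:3]=R.from_rotvec(o["orientation"]).as_matrix(); Tw[:3,3]=o["ee_pos"]
    im["T"]=Tw@im["T_tool_cam"]; np.savez(f"pics/{name}.npz",**im); cv2.imwrite(f"pics/{name}.png",im["pixels"][:,:,::-1]); return im
def wray(im,u,v):
    a=np.array([u-im["cx"],v-im["cy"]]); r=np.linalg.norm(a); th=r/im["fx"]; d=np.r_[np.sin(th)*a/max(r,1e-9),np.cos(th)]
    return im["T"][:3,3], im["T"][:3,:3]@d
def watz(im,u,v,z):
    c,d=wray(im,u,v); return tobox(c+d*(z-c[2])/d[2])
E
python3 - <<'E'
from h import *
goal((26.5,69.8,76)); wrist("w1")
E
```

```text
t 4.03 tcp_box [ 24.5  60.3 222.5] w 39.3 F [-0.3 -0.7  0.7] g 0.0
 shift now-axes/50 [0.189 0.039 2.931] goal-axes/50 [0.19  0.039 2.931] turn/.12 [ 0.002 -0.004  0.013] q [0.13 0.36 1.73 0.   1.05 0.26]
```

View pics/w1.png

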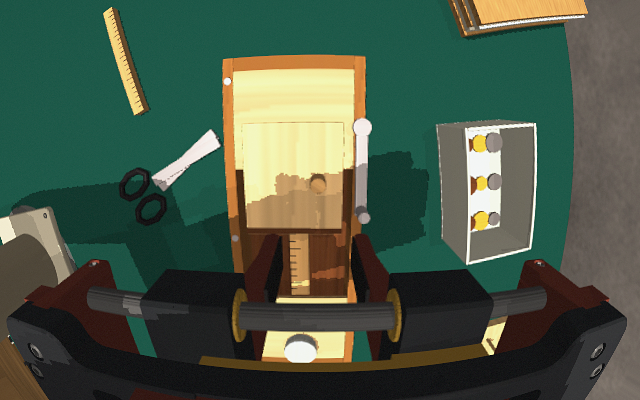

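Wrist view: post top at (318,184), peg top at (363,218), pivot at (362,127), with the stick below the lid's edge near (299,262). I'll check these against the box frame.

```bash
python3 - <<'E'
from h import *
im=dict(np.load("pics/w1.npz"))
for n,u,v,z in (("post",318,182,99),("peg",363.5,217,107),("pivot",362.5,127,84),("lid corner",244,122,71),("lid corner",344,122,71),("lid near L",245,228,71),("lid near R",341,228,71),("box far L",223,59,62),("box far R",366,57,62)):
    print(n,watz(im,u,v,z).round(1))
E
```

```text
post [25.1 74.6 99. ]
peg [ 68.7  42.4 107. ]
pivot [ 68.2 126.4  84. ]
lid corner [-50.3 131.7  71. ]
lid corner [ 51.3 130.6  71. ]
lid near L [-55.   16.9  71. ]
lid near R [50.5 17.5 71. ]
box far L [-75.  200.9  62. ]
box far R [ 74.5 200.   62. ]
```

>>> step_arm:
  plan:
    - [-0.1, 0.21, 0.03, 0.5, 0, 0, 0]
    - [-0.1, 0, 0, 0.8, 0, 0, 0]
    - [-0.1, 0, 0, 0.8, 0, 0, 0]
    - [-0.1, 0, 0, 0.6, 0, 0, 0]
    - [-0.1, 0, 0, 0.23, 0, 0, 0]
    - [-0.1, 0, 0, 0, 0, 0, 0]
    - [-1, 0, 0, 0, 0, 0, 0]
    - [-1, 0, 0, 0, 0, 0, 0]
    - [-1, 0, 0, 0, 0, 0, 0]
    - [-1, 0, 0, 0, 0, 0, 0]

```text
t: 5.32
ee_pos: [574.9, 95.3, 77.0]
orientation: [-2.364, -2.069, 0.001]
ft_force: [-4.8, 0.5, 6.4]
width: 15.6
grasp_force: 30.0
```

```bash
python3 - <<'E'
from h import *
goal((26,141,76))
E
```

```text
t 5.33 tcp_box [25.9 68.  77. ] w 15.6 F [-4.8  0.5  6.4] g 30.0
 shift now-axes/50 [1.46  0.002 0.021] goal-axes/50 [1.46  0.003 0.021] turn/.12 [-0.007 -0.    -0.005] q [0.14 0.56 1.81 0.   0.77 0.28]
```

>>> step_arm:
  plan:
    - [-1, 0.1, 0, 0, 0, 0, 0]
    - [-1, 0.2, 0, 0, 0, 0, 0]
    - [-1, 0.25, 0, 0, 0, 0, 0]
    - [-1, 0.25, 0, 0, 0, 0, 0]
    - [-1, 0.2, 0, 0, 0, 0, 0]
    - [-1, 0.2, 0, 0, 0, 0, 0]
    - [-1, 0.1, 0, 0, 0, 0, 0]
    - [-1, 0.06, 0, 0, 0, 0, 0]
    - [-1, 0.06, 0, 0, 0, 0, 0]
    - [-1, 0.04, 0, 0, 0, 0, 0]
    - [-1, 0, 0, 0, 0, 0, 0]

```text
t: 6.7
ee_pos: [584.2, 165.6, 77.0]
orientation: [2.362, 2.069, -0.005]
ft_force: [-4.3, -9.7, 6.9]
width: 15.5
grasp_force: 30.0
```

```bash
python3 - <<'E'
from h import *
goal((26,141,76))
E
```

```text
t 6.7 tcp_box [ 25.9 138.9  77. ] w 15.5 F [-4.3 -9.7  6.9] g 30.0
 shift now-axes/50 [0.043 0.003 0.021] goal-axes/50 [0.043 0.003 0.021] turn/.12 [-0.012  0.027  0.003] q [ 0.26  0.59  1.75 -0.    0.8   0.39]
```

>>> step_arm:
  plan:
    - [-1, 0.06, 0, 0, 0, 0, 0]
    - [-1, 0, 0, 0, 0, 0, 0]

```text
t: 6.95
ee_pos: [584.2, 165.8, 77.0]
orientation: [2.36, 2.069, -0.011]
ft_force: [-4.4, -24.3, 12.1]
width: 15.0
grasp_force: 30.0
```

```bash
python3 - <<'E'
from h import *
goal((26,141,76))
E
```

```text
t 6.95 tcp_box [ 25.8 139.1  77. ] w 15.0 F [ -4.4 -24.3  12.1] g 30.0
 shift now-axes/50 [0.038 0.004 0.02 ] goal-axes/50 [0.038 0.003 0.02 ] turn/.12 [-0.02   0.06   0.009] q [ 0.26  0.59  1.75 -0.01  0.81  0.4 ]
```

>>> step_arm:
  plan:
    - [-0.3, 0, 0, 0, 0, 0, 0]
    - [-0.3, 0, 0, 0, 0, 0, 0]
    - [-0.3, 0, 0, 0, 0, 0, 0]
    - [-0.1, 0, 0, -0.6, 0, 0, 0]
    - [-0.1, 0, 0, -0.6, 0, 0, 0]
    - [-0.1, -0.5, 0.2, 0, 0, 0, 0]
    - [-0.1, -0.8, 0.4, 0, 0, 0, 0]
    - [-0.1, -0.7, 0.26, 0, 0, 0, 0]
    - [-0.1, 0, 0, 0, 0, 0, 0]
    - [-0.1, 0, 0, 0, 0, 0, 0]

```text
t: 8.2
ee_pos: [614.7, 66.3, 136.0]
orientation: [-2.364, -2.069, 0.0]
ft_force: [0.9, -0.1, 0.3]
width: 39.5
grasp_force: 0.0
```

```bash
python3 - <<'E'
from h import *
goal((69.5,41,87)); im=dict(np.load("pics/top0.npz")); im=vision.get_image("scene")
cv2.imwrite("pics/s2.png",cv2.resize(im["pixels"][150:250,230:410],None,fx=4,fy=4,interpolation=cv2.INTER_CUBIC)[:,:,::-1]); np.savez("pics/s2.npz",**im)
W=cloud(im); B=np.concatenate([(W[...,:2]-C)@Rb,W[...,2:]],-1).reshape(-1,3)
l=(B[:,2]>67)&(B[:,2]<75)&(abs(B[:,0])<45)&(B[:,1]>-70)&(B[:,1]<210); print("lid",np.percentile(B[l],[1,50,99],axis=0).round(1).tolist())
E
```

```text
t 8.2 tcp_box [ 69.1  44.5 136. ] w 39.5 F [ 0.9 -0.1  0.3] g 0.0
 shift now-axes/50 [-0.07   0.009  0.98 ] goal-axes/50 [-0.069  0.008  0.981] turn/.12 [-0.003 -0.002 -0.005] q [0.09 0.52 1.7  0.   0.92 0.22]
lid [[-44.1, 112.8, 67.8], [-2.1, 161.5, 71.5], [44.5, 201.7, 74.9]]
```

View pics/s2.png

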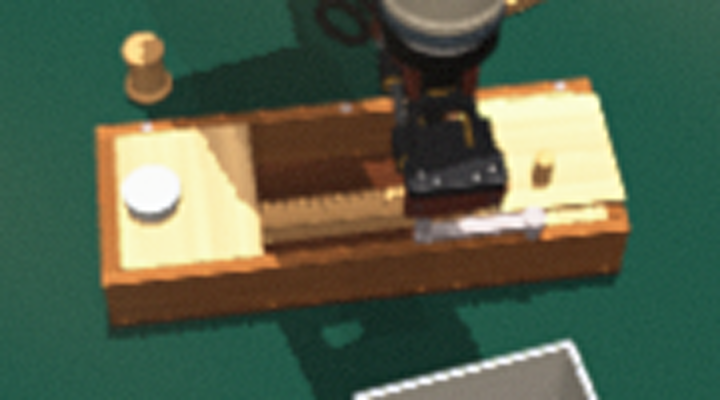

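The lid is home: its far edge reads y≈201 and the post is at crop (543,165). The peg is beneath the gripper near crop (425,228). Next I'll grasp the peg.

>>> step_arm:
  plan:
    - [-0.1, -0.06, 0.01, 0.3, 0, 0, 0]
    - [-0.1, 0, 0, 0.4, 0, 0, 0]
    - [-0.1, 0, 0, 0.27, 0, 0, 0]
    - [-0.1, 0, 0, 0, 0, 0, 0]
    - [-1, 0, 0, 0, 0, 0, 0]
    - [-1, 0, 0, 0, 0, 0, 0]
    - [-1, 0, 0, 0, 0, 0, 0]
    - [-1, 0, 0, 0, 0, 0, 0]

```text
t: 9.25
ee_pos: [615.3, 62.6, 88.2]
orientation: [2.364, 2.069, 0.001]
ft_force: [-0.2, -0.2, 2.1]
width: 10.9
grasp_force: 30.0
```

```bash
python3 - <<'E'
from h import *
goal((69.5,41,87))
p=np.array([[69-85*np.sin(a),125-85*np.cos(a)] for a in np.linspace(0,1.6,17)])
print((np.diff(p,axis=0)[:,::-1]/50).round(2).tolist())
E
```

```text
t 9.25 tcp_box [70.2 40.9 88.2] w 10.9 F [-0.2 -0.2  2.1] g 30.0
 shift now-axes/50 [ 0.002 -0.015  0.024] goal-axes/50 [ 0.002 -0.015  0.024] turn/.12 [ 0.008 -0.001 -0.004] q [ 0.08  0.59  1.72 -0.    0.83  0.21]
[[0.01, -0.17], [0.03, -0.17], [0.04, -0.16], [0.06, -0.16], [0.07, -0.15], [0.09, -0.14], [0.1, -0.14], [0.12, -0.12], [0.13, -0.11], [0.14, -0.1], [0.15, -0.08], [0.16, -0.07], [0.16, -0.05], [0.17, -0.04], [0.17, -0.02], [0.17, -0.0]]
```

>>> step_arm:
  plan:
    - [-1, 0.01, -0.17, 0, 0, 0, 0]
    - [-1, 0.03, -0.17, 0, 0, 0, 0]
    - [-1, 0.04, -0.16, 0, 0, 0, 0]
    - [-1, 0.06, -0.16, 0, 0, 0, 0]
    - [-1, 0.07, -0.15, 0, 0, 0, 0]
    - [-1, 0.09, -0.14, 0, 0, 0, 0]
    - [-1, 0.1, -0.14, 0, 0, 0, 0]
    - [-1, 0.12, -0.12, 0, 0, 0, 0]
    - [-1, 0.13, -0.11, 0, 0, 0, 0]
    - [-1, 0.14, -0.1, 0, 0, 0, 0]

```text
t: 10.5
ee_pos: [549.5, 111.6, 87.9]
orientation: [2.364, 2.069, -0.0]
ft_force: [5.5, -1.6, 4.2]
width: 11.1
grasp_force: 30.0
```

```bash
python3 - <<'E'
from h import *
goal((-2.5,79,88))
E
```

```text
t 10.5 tcp_box [-1.5 80.8 87.9] w 11.1 F [ 5.5 -1.6  4.2] g 30.0
 shift now-axes/50 [-0.035 -0.021 -0.003] goal-axes/50 [-0.035 -0.021 -0.003] turn/.12 [ 0.001  0.001 -0.002] q [ 0.18  0.52  1.85 -0.    0.77  0.31]
```

>>> step_arm:
  plan:
    - [-1, 0.15, -0.08, 0, 0, 0, 0]
    - [-1, 0.16, -0.07, 0, 0, 0, 0]
    - [-1, 0.16, -0.06, 0, 0, 0, 0]
    - [-1, 0.17, -0.05, 0, 0, 0, 0]
    - [-1, 0.17, -0.02, 0, 0, 0, 0]
    - [-1, 0.12, 0, 0, 0, 0, 0]
    - [-1, 0.06, 0, 0, 0, 0, 0]
    - [-1, 0, 0, 0, 0, 0, 0]

```text
t: 11.5
ee_pos: [541.4, 162.4, 87.7]
orientation: [-2.363, -2.069, 0.003]
ft_force: [0.2, -0.8, 7.6]
width: 10.9
grasp_force: 30.0
```

```bash
python3 - <<'E'
from h import *
goal((-16,125,88))
E
```

```text
t 11.5 tcp_box [-16.2 130.1  87.7] w 10.9 F [ 0.2 -0.8  7.6] g 30.0
 shift now-axes/50 [-0.103  0.004 -0.006] goal-axes/50 [-0.103  0.004 -0.006] turn/.12 [-0.016  0.006 -0.001] q [0.27 0.53 1.84 0.   0.77 0.4 ]
```

>>> step_arm:
  plan:
    - [-1, 0.06, 0, 0, 0, 0, 0]
    - [-1, 0.06, 0, 0, 0, 0, 0]
    - [-1, 0, 0, 0, 0, 0, 0]

```text
t: 11.88
ee_pos: [541.7, 165.6, 87.5]
orientation: [2.361, 2.071, -0.009]
ft_force: [1.0, -16.1, 10.4]
width: 11.1
grasp_force: 30.0
```

```bash
python3 - <<'E'
from h import *
goal((-16,125,88))
E
```

```text
t 11.88 tcp_box [-16.3 133.3  87.5] w 11.1 F [  1.  -16.1  10.4] g 30.0
 shift now-axes/50 [-0.166  0.006 -0.008] goal-axes/50 [-0.166  0.007 -0.009] turn/.12 [-0.024  0.043  0.014] q [ 0.28  0.53  1.84 -0.01  0.78  0.41]
```

>>> step_arm:
  plan:
    - [-0.45, 0, 0, 0, 0, 0, 0]
    - [-0.45, 0, 0, 0, 0, 0, 0]
    - [-0.45, 0, 0, 0, 0, 0, 0]
    - [-0.45, 0, 0, -0.5, 0, 0, 0]
    - [-0.45, 0, 0, -0.6, 0, 0, 0]
    - [-0.45, 0, 0, 0, 0, 0, 0]

```text
t: 12.62
ee_pos: [544.5, 168.7, 144.5]
orientation: [2.362, 2.069, 0.005]
ft_force: [1.0, -0.4, -0.8]
width: 23.9
grasp_force: 0.0
```

```bash
python3 - <<'E'
from h import *
goal((0,-35,88)); w=wrist("w2")
s=vision.get_image("scene"); t=vision.get_image("top"); np.savez("pics/s3.npz",**s); np.savez("pics/t3.npz",**t)
a=cv2.resize(s["pixels"][165:235,245:395],(600,280),interpolation=cv2.INTER_CUBIC); b=cv2.resize(t["pixels"][160:235,240:390],(600,300),interpolation=cv2.INTER_CUBIC)
cv2.imwrite("pics/v3.png",np.vstack([a,b])[:,:,::-1])
E
```

```text
t 12.62 tcp_box [-13.9 136.8 144.5] w 23.9 F [ 1.  -0.4 -0.8] g 0.0
 shift now-axes/50 [-3.437  0.276  1.125] goal-axes/50 [-3.435  0.279  1.13 ] turn/.12 [ 0.028 -0.014 -0.001] q [0.28 0.44 1.81 0.   0.88 0.41]
```

View pics/v3.png

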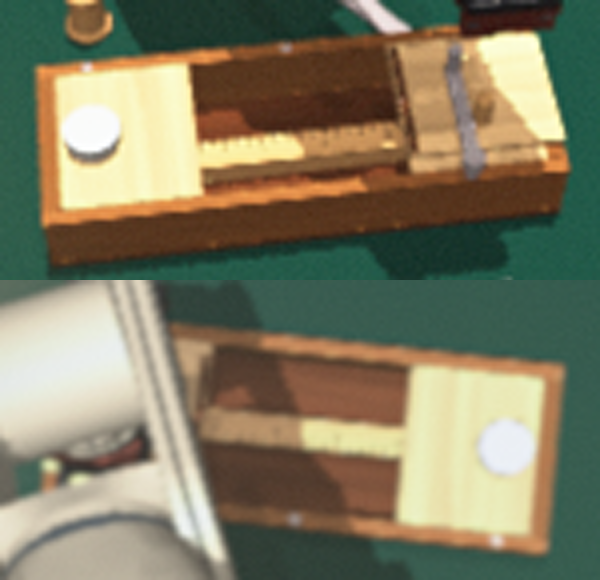

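View pics/w2.png

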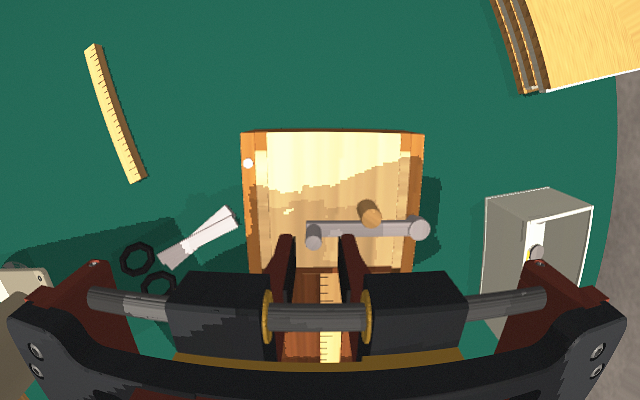

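Both views show the catch lying straight across the lid: wrist view has the pivot at (419,229), the peg at (313,234) and the post behind at (370,215). The stick runs through the full opening. I'll check the catch angle and measure the stick's line.

```bash
python3 - <<'E'
from h import *
w=dict(np.load("pics/w2.npz")); p=watz(w,419,226,84); q=watz(w,313,231,107); print("pivot",p.round(1),"peg",q.round(1),"angle",np.arctan2(p[0]-q[0],p[1]-q[1]).round(3))
for n in ("t3","s3"):
    im=dict(np.load(f"pics/{n}.npz")); g=im["pixels"].astype(float)
    hsv=cv2.cvtColor(im["pixels"],cv2.COLOR_RGB2HSV)
    for yb in (-70,-50,-30,-10,10,30):
        xs=np.arange(-45,46,1.); 
        v=[]
        for x in xs:
            u_,v_=proj(im,toworld((x,yb,28.))); v.append(cv2.getRectSubPix(im["pixels"].astype(np.float32)[:,:,1].copy(),(1,1),(float(u_),float(v_)))[0,0])
        v=np.array(v); th=(v.max()+np.percentile(v,20))/2; on=xs[v>th]; print(n,yb,on.min(),on.max(),v.max().round(),np.percentile(v,20).round())
    W=cloud(im); B=np.concatenate([(W[...,:2]-C)@Rb,W[...,2:]],-1).reshape(-1,3)
    f=(abs(B[:,0])<8)&(abs(B[:,1]+20)<45); print("z",np.median(B[f][:,2]), "floor", np.median(B[(abs(B[:,0]+35)<10)&(abs(B[:,1]+20)<45)][:,2]))
E
```

```text
pivot [ 67.3 129.7  84. ] peg [-17.1 135.4 107. ] angle 1.638
t3 -70 -10.0 13.0 228.0 84.0
t3 -50 -9.0 14.0 230.0 85.0
t3 -30 -11.0 13.0 224.0 83.0
t3 -10 -11.0 14.0 228.0 63.0
t3 10 -10.0 13.0 146.0 60.0
t3 30 -11.0 12.0 146.0 61.0
z 27.413976236224244 floor 5.44385708030336
s3 -70 -10.0 15.0 244.0 69.0
s3 -50 -10.0 14.0 241.0 73.0
s3 -30 -10.0 16.0 239.0 48.0
s3 -10 -11.0 45.0 241.0 45.0
s3 10 -10.0 45.0 152.0 43.0
s3 30 -10.0 45.0 151.0 38.0
z 28.43397695206113 floor 6.28758960011703
```

>>> step_arm:
  plan:
    - [0, -0.4, 0.03, 0, 0, 0, 0]
    - [0, -0.8, 0.07, 0, 0, 0, 0]
    - [0, -0.8, 0.07, 0, 0, 0, 0]
    - [0, -0.8, 0.07, 0, 0, 0, 0]
    - [0, -0.6, 0.05, 0, 0, 0, 0]
    - [0, -0.3, 0.02, 0.4, 0, 0, 0]
    - [0, 0, 0, 0.4, 0, 0, 0]
    - [0, 0, 0, 0, 0, 0, 0]

```text
t: 13.78
ee_pos: [532.0, -18.5, 100.8]
orientation: [-2.363, -2.066, 0.005]
ft_force: [0.1, -0.1, -0.6]
width: 44.1
grasp_force: 0.0
```

```bash
python3 - <<'E'
from h import *
goal((1.8,-45,11))
E
```

```text
t 13.78 tcp_box [ -1.6 -50.4 100.8] w 44.1 F [ 0.1 -0.1 -0.6] g 0.0
 shift now-axes/50 [0.11  0.076 1.796] goal-axes/50 [0.109 0.068 1.796] turn/.12 [-0.039  0.004 -0.014] q [-0.06  0.47  1.91 -0.    0.77  0.08]
```

>>> step_arm:
  plan:
    - [0, 0.1, 0.07, 0.3, 0, 0, 0]
    - [0, 0, 0, 0.5, 0, 0, 0]
    - [0, 0, 0, 0.5, 0, 0, 0]
    - [0, 0, 0, 0.3, 0, 0, 0]
    - [0, 0, 0, 0.18, 0, 0, 0]
    - [0, 0, 0, 0, 0, 0, 0]

```text
t: 14.52
ee_pos: [538.2, -12.8, 13.4]
orientation: [-2.363, -2.069, 0.001]
ft_force: [0.2, -0.7, 0.8]
width: 43.7
grasp_force: 0.0
```

```bash
python3 - <<'E'
from h import *
goal((1.8,-45,11))
E
```

```text
t 14.53 tcp_box [  3.7 -44.   13.4] w 43.7 F [ 0.2 -0.7  0.8] g 0.0
 shift now-axes/50 [-0.02  -0.039  0.047] goal-axes/50 [-0.02  -0.039  0.047] turn/.12 [-0.005  0.    -0.003] q [-0.05  0.63  1.92  0.    0.6   0.09]
```

Correct by 2 mm in both y and z, then close.

>>> step_arm:
  plan:
    - [0, 0, -0.03, 0.05, 0, 0, 0]
    - [0, 0, 0, 0, 0, 0, 0]
    - [-1, 0, 0, 0, 0, 0, 0]
    - [-1, 0, 0, 0, 0, 0, 0]
    - [-1, 0, 0, 0, 0, 0, 0]
    - [-1, 0, 0, 0, 0, 0, 0]

```text
t: 15.28
ee_pos: [537.0, -12.7, 11.4]
orientation: [2.364, 2.069, 0.0]
ft_force: [0.5, 0.2, 3.2]
width: 24.1
grasp_force: 30.0
```

```bash
python3 - <<'E'
from h import *
goal((1.8,-45,11))
E
```

```text
t 15.28 tcp_box [  2.5 -44.1  11.4] w 24.1 F [0.5 0.2 3.2] g 30.0
 shift now-axes/50 [-0.018 -0.014  0.008] goal-axes/50 [-0.018 -0.014  0.008] turn/.12 [ 0.003 -0.    -0.004] q [-0.05  0.63  1.92 -0.    0.59  0.09]
```

>>> step_arm:
  plan:
    - [-1, 0, 0, -0.12, 0, 0, 0]
    - [-1, 0.1, 0, 0, 0, 0, 0]
    - [-1, 0.15, 0, 0, 0, 0, 0]
    - [-1, 0.15, 0, 0, 0, 0, 0]
    - [-1, 0.15, 0, 0, 0, 0, 0]
    - [-1, 0, 0, 0, 0, 0, 0]

```text
t: 16.02
ee_pos: [540.5, 15.3, 17.1]
orientation: [-2.363, -2.07, 0.0]
ft_force: [-0.2, 1.2, -1.0]
width: 23.9
grasp_force: 30.0
```

>>> step_arm:
  plan:
    - [-1, 0.1, 0, 0, 0, 0, 0]
    - [-1, 0.1, 0, 0, 0, 0, 0]
    - [-1, 0.06, 0, 0, 0, 0, 0]
    - [-1, 0, 0, 0, 0, 0, 0]

```text
t: 16.52
ee_pos: [542.2, 27.6, 17.2]
orientation: [2.364, 2.07, 0.0]
ft_force: [-0.3, 0.6, -0.5]
width: 23.9
grasp_force: 30.0
```

>>> step_arm:
  plan:
    - [-1, 0.06, 0, 0, 0, 0, 0]
    - [-1, 0.06, 0, 0, 0, 0, 0]
    - [-1, 0.06, 0, 0, 0, 0, 0]
    - [-1, 0, 0, 0, 0, 0, 0]

```text
t: 17.02
ee_pos: [541.5, 32.0, 16.8]
orientation: [2.362, 2.07, -0.01]
ft_force: [-3.6, -30.4, 1.9]
width: 23.6
grasp_force: 30.0
```

>>> step_arm:
  plan:
    - [-1, 0.06, 0, 0, 0, 0, 0]
    - [-1, 0.06, 0, 0, 0, 0, 0]
    - [-1, 0, 0, 0, 0, 0, 0]

```text
t: 17.4
ee_pos: [542.2, 37.3, 16.7]
orientation: [2.362, 2.07, -0.011]
ft_force: [-1.9, -33.3, 1.4]
width: 24.2
grasp_force: 30.0
```

Contact with the end wall was found, and the stick slipped slightly in the grip, so its end is at y=185. I'll back off about 15 mm.

>>> step_arm:
  plan:
    - [-1, -0.2, 0, 0, 0, 0, 0]
    - [-1, -0.18, 0, 0, 0, 0, 0]
    - [-1, 0, 0, 0, 0, 0, 0]

```text
t: 17.77
ee_pos: [541.6, 23.2, 17.2]
orientation: [-2.365, -2.068, -0.0]
ft_force: [-0.3, -1.5, -0.9]
width: 23.3
grasp_force: 30.0
```

```bash
python3 - <<'E'
from h import *
print(tobox([542.2,37.3,16.7])); goal((2,-8,11))
s=vision.get_image("scene")
cv2.imwrite("pics/s4.png",cv2.resize(s["pixels"][150:235,245:395],(750,425),interpolation=cv2.INTER_CUBIC)[:,:,::-1]); np.savez("pics/s4.npz",**s)
E
```

```text
[ 1.09193483  6.1981996  16.7       ]
t 17.77 tcp_box [ 2.4 -7.9 17.2] w 23.3 F [-0.3 -1.5 -0.9] g 30.0
 shift now-axes/50 [-0.002 -0.008  0.124] goal-axes/50 [-0.002 -0.008  0.124] turn/.12 [ 0.    -0.001 -0.01 ] q [0.02 0.62 1.91 0.   0.61 0.15]
```

View pics/s4.png

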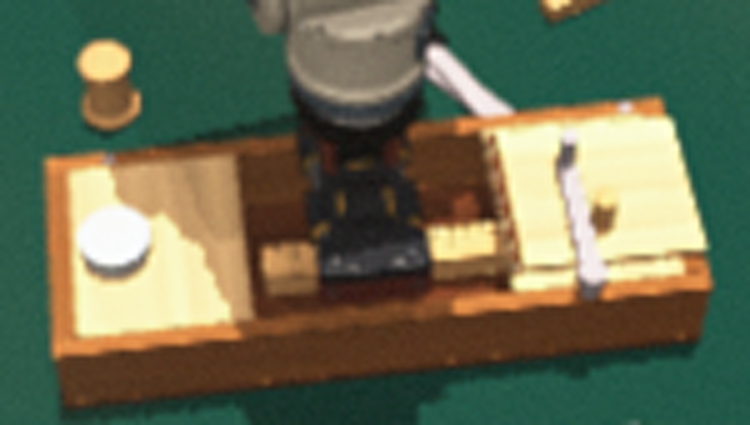

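The scene view shows the stick's right end at crop (262,262), just clear of the cover edge (x≈250), and the catch still across the lid. Next I'll tilt the stick about its left end.

>>> step_arm:
  plan:
    - [-1, 0, 0, -0.1, 0, -0.26, 0]
    - [-1, 0, 0, -0.1, 0, -0.26, 0]
    - [-1, -0.01, 0, -0.1, 0, -0.26, 0]
    - [-1, -0.01, 0, -0.1, 0, -0.26, 0]
    - [-1, -0.01, 0, -0.1, 0, -0.26, 0]
    - [-1, 0, 0, 0, 0, 0, 0]

```text
t: 18.58
ee_pos: [542.1, 24.6, 42.5]
orientation: [2.281, 2.0, -0.177]
ft_force: [-0.4, -0.4, -0.4]
width: 23.5
grasp_force: 30.0
```

```bash
python3 - <<'E'
from h import *
goal((2,-7.2,57.2),tilt=0.25)
E
```

```text
t 18.57 tcp_box [ 2.7 -6.4 42.5] w 23.5 F [-0.4 -0.4 -0.4] g 30.0
 shift now-axes/50 [-0.061 -0.013 -0.288] goal-axes/50 [-0.088 -0.013 -0.281] turn/.12 [ 0.009 -0.788  0.007] q [ 0.11  0.6   1.88 -0.23  0.71  0.42]
```

>>> step_arm:
  plan:
    - [-1, -0.02, 0, -0.1, 0, -0.26, 0]
    - [-1, -0.02, 0, -0.1, 0, -0.26, 0]
    - [-1, -0.02, 0, -0.1, 0, -0.26, 0]
    - [-1, 0, 0, 0, 0, 0, 0]

```text
t: 19.08
ee_pos: [541.9, 24.0, 57.6]
orientation: [2.23, 1.953, -0.279]
ft_force: [-0.2, -0.3, -0.8]
width: 23.6
grasp_force: 30.0
```

```bash
python3 - <<'E'
from h import *
goal((2,-7.2,57.2),tilt=0.25)
E
```

```text
t 19.07 tcp_box [ 2.5 -7.1 57.6] w 23.6 F [-0.2 -0.3 -0.8] g 30.0
 shift now-axes/50 [-0.    -0.01   0.009] goal-axes/50 [-0.    -0.01   0.009] turn/.12 [ 0.004 -0.006  0.003] q [ 0.16  0.59  1.86 -0.34  0.79  0.54]
```

>>> step_arm:
  plan:
    - [-1, -0.1, 0, 0, 0, 0, 0]
    - [-1, -0.2, 0, 0, 0, 0, 0]
    - [-1, -0.2, 0, 0, 0, 0, 0]
    - [-1, -0.2, 0, 0, 0, 0, 0]
    - [-1, -0.1, 0, 0, 0, 0, 0]
    - [-1, 0, 0, 0, 0, 0, 0]

```text
t: 19.82
ee_pos: [536.5, -15.5, 67.6]
orientation: [2.231, 1.951, -0.28]
ft_force: [-0.4, -0.2, 0.5]
width: 23.8
grasp_force: 30.0
```

```bash
python3 - <<'E'
from h import *
goal((2,-40.3,78.1),tilt=0.35)
E
```

```text
t 19.82 tcp_box [  2.4 -46.9  67.6] w 23.8 F [-0.4 -0.2  0.5] g 30.0
 shift now-axes/50 [ 0.076 -0.008 -0.237] goal-axes/50 [ 0.052 -0.008 -0.243] turn/.12 [-0.001 -0.838 -0.011] q [ 0.09  0.56  1.89 -0.35  0.78  0.48]
```

>>> step_arm:
  plan:
    - [-1, 0.02, 0, -0.08, 0, -0.28, 0]
    - [-1, 0.02, 0, -0.08, 0, -0.28, 0]
    - [-1, 0.02, 0, -0.08, 0, -0.28, 0]
    - [-1, 0, 0, 0, 0, 0, 0]

```text
t: 20.32
ee_pos: [537.6, -8.0, 78.0]
orientation: [2.17, 1.902, -0.384]
ft_force: [-0.4, -0.3, -1.3]
width: 24.0
grasp_force: 30.0
```

>>> step_arm:
  plan:
    - [-1, -0.2, 0, 0, 0, 0, 0]
    - [-1, -0.3, 0, 0, 0, 0, 0]
    - [-1, -0.4, 0, 0, 0, 0, 0]
    - [-1, -0.4, 0, 0, 0, 0, 0]
    - [-1, -0.4, 0, 0, 0, 0, 0]
    - [-1, -0.3, 0, 0, 0, 0, 0]
    - [-1, 0, 0, 0, 0, 0, 0]

```text
t: 21.2
ee_pos: [524.9, -103.0, 112.9]
orientation: [2.173, 1.899, -0.384]
ft_force: [-0.1, 0.3, -1.2]
width: 23.7
grasp_force: 30.0
```

```bash
python3 - <<'E'
from h import *
goal((2,-134,250),tilt=0.0)
E
```

```text
t 21.2 tcp_box [   2.4 -135.2  112.9] w 23.7 F [-0.1  0.3 -1.2] g 30.0
 shift now-axes/50 [-0.918 -0.006 -2.583] goal-axes/50 [ 0.024 -0.009 -2.741] turn/.12 [ 0.004  2.919 -0.02 ] q [-0.02  0.49  1.9  -0.47  0.85  0.45]
```

>>> step_arm:
  plan:
    - [-1, -0.05, 0, -0.14, 0, 0, 0]
    - [-1, -0.1, 0, -0.28, 0, 0, 0]
    - [-1, -0.1, 0, -0.28, 0, 0, 0]
    - [-1, -0.1, 0, -0.28, 0, 0, 0]
    - [-1, -0.1, 0, -0.28, 0, 0, 0]
    - [-1, -0.1, 0, -0.28, 0, 0, 0]
    - [-1, -0.1, 0, -0.28, 0, 0, 0]
    - [-1, -0.1, 0, -0.28, 0, 0, 0]
    - [-1, -0.1, 0, -0.28, 0, 0, 0]
    - [-1, -0.05, 0, -0.14, 0, 0, 0]
    - [-1, 0, 0, 0, 0, 0, 0]
    - [-1, 0, 0, 0, 0, 0, 0]
    - [-1, 0, 0, 0, 0, 0, 0]
    - [-1, 0, 0, 0, 0, 0, 0]

```text
t: 22.95
ee_pos: [524.8, -101.0, 245.8]
orientation: [2.172, 1.901, -0.385]
ft_force: [0.0, -0.1, -1.4]
width: 23.9
grasp_force: 30.0
```

```bash
python3 - <<'E'
from h import *
goal((2,-134,250),tilt=0.35)
s=vision.get_image("scene"); cv2.imwrite("pics/s5.png",cv2.resize(s["pixels"][60:260,200:420],(660,600),interpolation=cv2.INTER_CUBIC)[:,:,::-1])
E
```

```text
t 22.95 tcp_box [   2.1 -133.1  245.8] w 23.9 F [ 0.  -0.1 -1.4] g 30.0
 shift now-axes/50 [-0.045 -0.002 -0.073] goal-axes/50 [-0.045 -0.002 -0.073] turn/.12 [-0.008  0.004 -0.002] q [-0.01  0.29  1.82 -0.39  1.11  0.31]
```

View pics/s5.png

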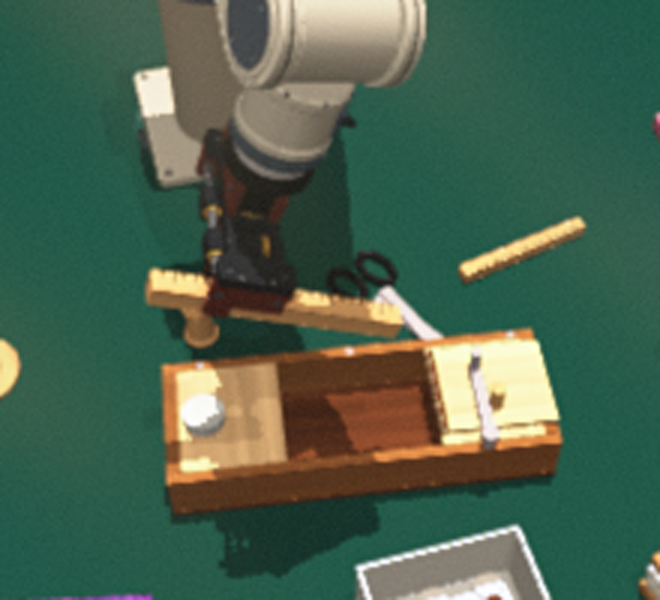

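The image shows the stick held, spanning crop (150,290) to (400,320), with the box empty. The lid is home with the catch across it, and the tin is in place. The stick's low end is at about z=180 mm, above the 121 mm needed.

```bash
python3 -c "
from workcell import ctrl; print(ctrl.close_job())"
```

```text
the job is handed in; nothing more can be done
None
```

The job is handed in at about 23 s: the lid is home with the catch locked across it, and the stick is out and held still, its lowest end about 11 cm above the lid.

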